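# Hold the seed sieve over the funnel

## Robot

A 6-joint arm with a two-finger parallel gripper is mounted at the origin on the work surface. World frame = base frame: x ahead of the robot, y to its left, z up, the work surface at z = 0. Lengths are in m, angles in rad, forces in N, time in s.
With the tool pointing down it reaches from about 0.35 to 0.975 m from the base axis. Payload 4.9 kg.
Tool frame: the origin (TCP) lies midway between the tips of the shut fingers; the grasp point (between the pads) lies 19 mm behind it; z points along the fingers, y is the direction in which the jaws open and shut (so a half turn about z gives the same grasp; the last joint's range is limited). The gripper opens to 85 mm and grips with 20 to 120 N. Pads are 22 mm wide; open, the fingers measure 114 mm over their backs; the gripper's body (76 mm by 85 mm) begins 54 mm behind the grasp point. The pads swing forward as they close: fully open they stand 13 mm farther back than shut.
Start: joints at [-1.32, 0.053, 1.613, -0, 1.476, -0.119], TCP at [0.226, -0.583, 0.192] pointing down, gripper open.
Joint ranges: [-3.01, 3.01], [-1.01, 2.22], [0.06, 2.58], [-1.02, 4.17], [0.09, 2.62], [-3.14, 3.14]. Speed limits (rad/s): [2.57, 2.57, 3.14, 3.14, 3.14, 3.14].

## Interface

Orientations are given as a unit quaternion [w, x, y, z].
In Python, from plant import manip, cams gives the robot as it stands.
- The arm moves only by the tool jog_arm, never from a script. Its argument "targets" is a list of rows, each a list of 4 numbers: the shift along the tool's x, y, z in m, then the turn about the tool's z in degrees. A call has 1 to 5 rows; each row is the pose to reach, as a shift and turn from the pose commanded when the call began, along the tool's axes at that moment; what a row does not reach only later rows make up. A row lasts 1/12 s, in which the tool goes at most 41.7 mm and 7.16 degrees, less where a joint would pass 70% of its speed; a pose out of reach is approached as far as the arm can. A call with a gripper value outside its range is refused whole. "fingers" is the opening, from 0 (shut) to 1 (fully open), set as the call begins (left out, the last holds). The fingers move at their own pace and stop on an object; the grip force is fixed at half the most. Time passes only in rows, so rows that repeat a pose let the fingers close. It gives the time, the measured TCP pose, the force and the opening at its end, in the units of the state.
- manip.state(): the state, without advancing time (a new reading comes with each control period).
- cams.grab_frame(name): name is "scene" or "top" or "wrist"; returns the picture (400x640x3 uint8, red, green, blue); there is no depth.
- cams.get_calibration(name): a dict with "camera_matrix" (3x3 intrinsics, pixels), "distortion" ([k1, k2, p1, p2, k3] as OpenCV has them; the pictures are not rectified), "cam_to_world" (4x4, takes a point from camera to world coordinates). Camera axes: x right, y up, looking along -z (the intrinsics and any distortion apply to the point x, -y, -z); pixel columns grow to the right and rows downward; lengths in m; the calibration is good to about 2 mm. A picture is of the moment at which its call begins: read the wrist's pose just before it. get_calibration takes no time and is no camera call; for the wrist camera it gives the pose at the moment of the call.
- manip.job_done(): hands the job in, once; it reports no verdict.
The state is a dict: "time": time; "joint_pos": joint angles; "joint_vel": joint speeds; "joint_efforts": joint torques, N m; "tool_pos": TCP position; "tool_rot": TCP orientation; "contact_force": force on the tool from outside, world axes, zero at the start; "ft_torque": the same for the moment, N m; "gripper_width": opening from 0.0 (shut) to 1.0 (fully open).
Only numpy, scipy, OpenCV 4.12 (cv2) and the standard library are available. Lean on these libraries where they do the work, as an engineer would, in place of code of your own. Each camera call takes 0.05 s, during which the arm holds its last target. There are 200 camera calls.

## Task

Take the small hand sieve by its wooden handle, draw it straight out from under the cedar shelf without knocking it against the shelf, and carry it over the things standing on the bench to the galvanized funnel on the shelf's front edge. Hold it there, level, still and centred over the funnel's mouth, about a finger's width (15 to 20 mm) above the rim and not touching the funnel, and finish while still holding it, because I am about to pour saved seed through it. Leave the mug, lantern, jar, pot, match holder, key and comb as they stand.

Things in the scene. Friction and masses are not known exactly. Their poses are not given: they have to be found in the camera images.
- shelf: fixed cedar plank shelf on the bench, 170 mm deep, 760 long, top 130 high, plank 22 thick. Origin on the bench (z = 0) below the middle of its front edge; x from the front edge to the back, under the shelf; y along the edge to the left; z up. A batten below the front edge leaves a clear opening 83 mm high; end boards at y = -355 and +355 mm. Open front and back. Place and small yaw vary
- funnel_mouth (a point): centre of the mouth of the fixed galvanized funnel, in its rim's plane, 190 mm above the bench; z up, x towards the shelf, square to its front edge. Mouth 140 mm outside, 135 inside; the cone narrows to a 25 mm spout ending 102 mm under the rim, above the jar. Its axis is 76 mm in front of the shelf's edge, on the left half; a flat strap joins rim and edge. Where along the edge varies
- sieve_hoop (a point): loose sieve, 0.12 to 0.2 kg: steel hoop 90 mm outside diameter, 40 mm high, mesh floor, straight wooden handle. This point is on the hoop's axis half-way up, 20 mm above its lower edge, on which it stands. z up along the axis; x from handle to hoop, so the handle points along -x. The hoop starts under the shelf, its axis 40 to 60 mm behind the front edge, the handle sticking out in front
- sieve_grip (a point): middle of the sieve's wooden handle, 130 mm from the hoop's axis along -x and 30 mm above the hoop's lower edge; same axes as the hoop. Handle 18 mm wide, 20 high, flat upright sides, from 74 to 182 mm from the hoop's axis. The sieve balances about 30 mm from the hoop's axis on the handle's side, so it needs a firm grip (40 N or more) to stay level
- mug: chipped blue enamel mug, 80 mm diameter, 80 mm high, standing on the bench in front of the shelf with its handle, which sticks out 68 mm from the axis, along its y axis; origin at the centre of its underside, z up
- lantern: small black iron candle lantern with a glass, 76 mm diameter, 155 mm high with its ring, standing on the bench in front of the shelf; origin at the centre of its underside, z up. The mug and the lantern stand between the sieve and the funnel and may have changed places
- jar: open glass jar, 70 mm diameter, 82 mm high, standing under the funnel's spout; origin at the centre of its underside, z up
- pot: terracotta flower pot, 86 mm diameter, 74 mm high, standing under the shelf; origin at the centre of its underside, z up. The pot and the sieve may have changed places
- match_holder: red tin matchbox holder with a taller back plate, 34 by 64 mm, 108 mm high, standing on top of the shelf; origin at the centre of its underside, z up
- key: rusted iron barn key, 130 mm long along its x axis, 8 mm thick, lying on top of the shelf; origin at the middle of its underside, z up
- comb: horn comb, 150 by 38 mm, 5 mm thick, lying on top of the shelf with its length along its x axis; origin near the middle of its underside, z up
There are look-alikes about, which are no part of the job. There is more than one size of the part that bears sieve_hoop; the job needs the larger.

How it is judged:
By the outcome, as a careful person would: the job done as asked, in the order asked, and still so for the second after the job is handed in, while the arm keeps its last pose, push and grip.
It also fails if it takes over 48 s, if anything falls off the work surface, if the arm or the gripper's body presses on something with over 40 N, if the wrist force passes 120 N, or if a joint passes its speed limit or range.

## Working session

There is one attempt and no reset: what is moved stays moved. The work goes in short steps, Python scripts to look and compute and a tool call to move; the robot and the scene stay as the last step left them, time stands still between calls to the robot, and variables do not carry over. Pictures are saved under pics/ and viewed, about 8 in all and at most 12, crops included, and the job is handed in when it is done.

Besides the shell and the picture viewer there is one more tool, called after ">>>" by a JSON object that holds its "op" and its "data", one argument or row to a line. jog_arm: Moves the arm, as the interface text tells. Its arguments: {"type":"object","properties":{"targets":{"type":"array"},"fingers":{"type":"number"}},"required":["targets"]}

```bash
ls; mkdir -p pics
cat > h.py <<'E'
import numpy as np, cv2
from plant import manip, cams
def ray(name,uv,cal=None):
    c=cal or cams.get_calibration(name)
    K=np.array(c["camera_matrix"],float);d=np.array(c["distortion"],float);T=np.array(c["cam_to_world"],float)
    p=cv2.undistortPoints(np.array(uv,float).reshape(-1,1,2),K,d).reshape(-1,2)
    v=np.c_[p[:,0],-p[:,1],-np.ones(len(p))]@T[:3,:3].T
    return T[:3,3],v
def onz(name,uv,z,cal=None):
    o,v=ray(name,uv,cal); return o+v*((z-o[2])/v[:,2])[:,None]
def proj(name,P,cal=None):
    c=cal or cams.get_calibration(name)
    K=np.array(c["camera_matrix"],float);d=np.array(c["distortion"],float);T=np.array(c["cam_to_world"],float)
    q=(np.atleast_2d(P)-T[:3,3])@T[:3,:3]
    return cv2.projectPoints(q*[1,-1,-1],np.zeros(3),np.zeros(3),K,d)[0].reshape(-1,2)
def tri(na,a,nb,b):
    o1,v1=ray(na,[a]);o2,v2=ray(nb,[b]);A=np.c_[v1[0],-v2[0]]
    s=np.linalg.lstsq(A,o2-o1,rcond=None)[0];p,q=o1+s[0]*v1[0],o2+s[1]*v2[0]
    return (p+q)/2,np.linalg.norm(p-q)
def grab(name,fn):
    im=np.array(cams.grab_frame(name));cv2.imwrite("pics/"+fn,im[:,:,::-1]);return im
E
python3 - <<'E'
from h import *
print(manip.state())
for n in("scene","top"):
    grab(n,n+"0.png");c=cams.get_calibration(n);print(n,np.round(c["cam_to_world"],3).tolist(),c["camera_matrix"],c["distortion"])
E
```

```text
pics
{'time': 0.0, 'joint_pos': array([-1.32002149e+00,  5.33549319e-02,  1.61431883e+00,  2.63754803e-05,
        1.47600883e+00, -1.18977871e-01]), 'joint_vel': array([ 0.00140416,  0.00125351, -0.00014436, -0.00073281, -0.00046922,
       -0.00251172]), 'joint_efforts': array([ 4.50918997e-04, -3.93680906e+01, -3.70178533e+01, -1.34038405e-04,
        6.99764933e-03,  1.17621505e-05]), 'tool_pos': array([ 0.22570731, -0.58205198,  0.19024948]), 'tool_rot': array([-1.04356799e-03,  9.82958682e-01,  1.83823657e-01, -5.57134849e-05]), 'contact_force': array([-0.21256187, -0.40329554,  0.15372779]), 'ft_torque': array([ 0.03265086, -0.01597832,  0.01222568]), 'gripper_width': 0.9953048806015106}
scene [[-0.004, -0.829, 0.559, 1.044], [1.0, 0.002, 0.01, -0.009], [-0.009, 0.559, 0.829, 0.781], [0.0, 0.0, 0.0, 1.0]] [[368.36032315   0.         324.47019221]
 [  0.         368.36032315 196.88375366]
 [  0.           0.           1.        ]] [-0.0592944  0.         0.         0.         0.       ]
top [[-0.002, 0.97, -0.243, 0.397], [-1.0, -0.003, -0.001, -0.019], [-0.002, 0.243, 0.97, 0.985], [0.0, 0.0, 0.0, 1.0]] [[412.67492596   0.         325.28537602]
 [  0.         412.67492596 197.78930463]
 [  0.           0.           1.        ]] [-0.07915045  0.          0.          0.          0.        ]
```

```bash
ls -la pics
```

```text
total 756
drwxr-xr-x 2 agent agent   4096 Dec  5 14:56 .
drwxr-xr-x 3 agent agent   4096 Dec  5 14:56 ..
-rw-r--r-- 1 agent agent 394053 Dec  5 14:56 scene0.png
-rw-r--r-- 1 agent agent 366254 Dec  5 14:56 top0.png
```

View pics/scene0.png

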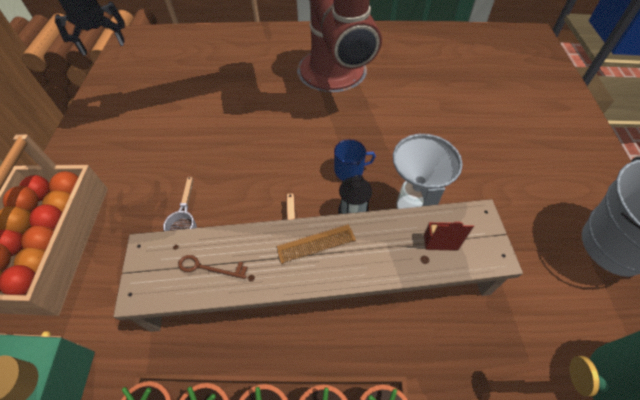

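View pics/top0.png

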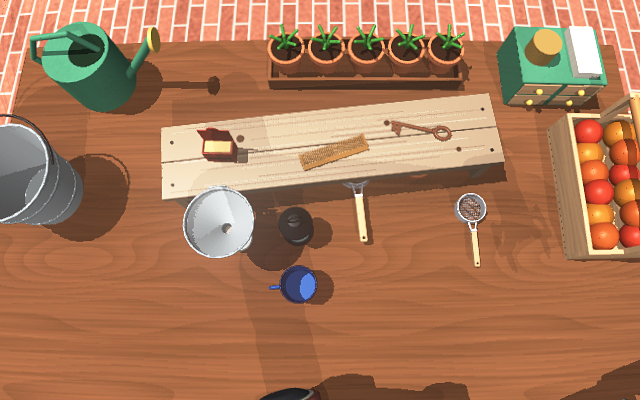

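The top view shows the target sieve's handle at about (362,215), with its hoop under the shelf. The smaller look-alike is at (470,210), the funnel at (218,222), the lantern at (295,226) and the mug at (298,285). The scene view agrees. Next I'll measure these.

Run:
```python
from h import *
im=cv2.imread("pics/top0.png");hsv=cv2.cvtColor(im,cv2.COLOR_BGR2HSV)
for p in[(362,225),(361,205),(475,250),(370,225),(350,230),(355,187),(200,215)]:print(p,hsv[p[1],p[0]])
# crops for viewing
a=cv2.resize(im[140:300,150:390],None,fx=3.3,fy=3.3,interpolation=cv2.INTER_CUBIC);
cv2.imwrite("pics/topcrop.png",a[:, :])
s=cv2.imread("pics/scene0.png");b=cv2.resize(s[120:260,150:520],None,fx=2.1,fy=2.1,interpolation=cv2.INTER_CUBIC)
print(a.shape,b.shape)
# handle mask
roi=(slice(185,250),slice(345,380))
m=((hsv[...,0]>12)&(hsv[...,0]<32)&(hsv[...,2]>150)).astype(np.uint8);mm=np.zeros_like(m);mm[roi]=m[roi]
n,l,st,ce=cv2.connectedComponentsWithStats(mm);print(st[1:],ce[1:])
# shelf front edge from corners
print("shelf corners z.13",onz("top",[(163,198),(504,160),(490,94),(162,128)],.13).round(3))
print("lantern",onz("top",[(296,225)],.13).round(3),"mug",onz("top",[(298,285)],.08).round(3))
print("decoy hoop width",np.diff(onz("top",[(455,208),(487,208)],.04),axis=0))
```

```text
(362, 225) [ 24  68 255]
(361, 205) [ 25  62 255]
(475, 250) [ 22  77 255]
(370, 225) [ 12 148 126]
(350, 230) [ 12 152 161]
(355, 187) [  5  24 117]
(200, 215) [100   4 198]
(528, 792, 3) (294, 777, 3)
[[355 197  13  45 355]] [[360.87887324 218.61690141]]
shelf corners z.13 [[ 0.613  0.334  0.13 ]
 [ 0.697 -0.415  0.13 ]
 [ 0.86  -0.401  0.13 ]
 [ 0.776  0.353  0.13 ]]
lantern [[0.553 0.044 0.13 ]] mug [[0.431 0.042 0.08 ]]
decoy hoop width [[-0.00034253 -0.07731357  0.        ]]
```

View pics/topcrop.png

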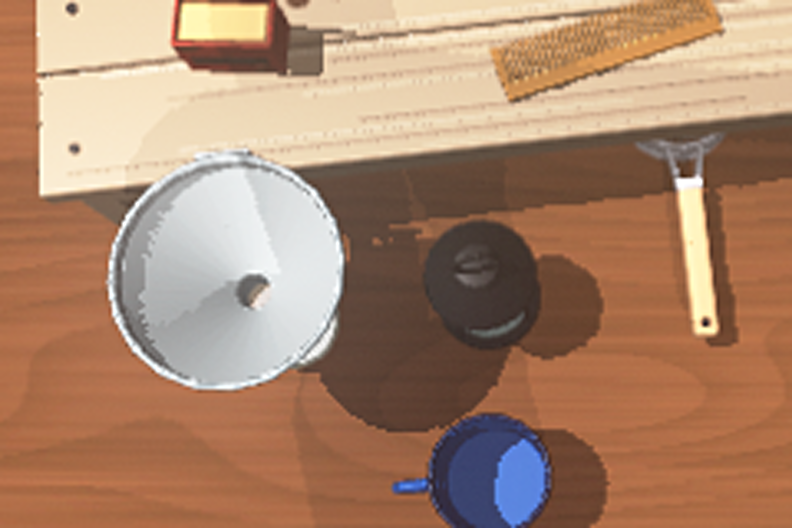

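Run:
```python
from h import *
im=cv2.imread("pics/top0.png");hsv=cv2.cvtColor(im,cv2.COLOR_BGR2HSV)
m=((hsv[...,0]>14)&(hsv[...,0]<32)&(hsv[...,2]>190)&(hsv[...,1]<120)).astype(np.uint8);mm=np.zeros_like(m);mm[192:250,350:375]=m[192:250,350:375]
ys,xs=np.nonzero(mm);P=onz("top",np.c_[xs,ys],.04)[:,:2]
vx,vy,x0,y0=cv2.fitLine(P.astype(np.float32),cv2.DIST_L2,0,.01,.01).ravel()
d=np.array([vx,vy]);d*=np.sign(d[0]);t=(P-[x0,y0])@d;c=np.array([x0,y0]);n=(P-c)@[-d[1],d[0]]
print("handle dir",d,np.degrees(np.arctan2(d[1],d[0])),"len",np.ptp(t),"wid",np.ptp(n))
e=c+d*t.min();print("front end",e,"rear",c+d*t.max(),"grip",e+d*.052,"hoop",e+d*.182)
# shelf front edge
g=np.array([(163,198),(504,160)]);
S=onz("top",g,.13)[:,:2];u=S[1]-S[0];yaw=np.degrees(np.arctan2(u[0],-u[1]));print("shelf len",np.linalg.norm(u),"x-axis yaw",yaw)
nx=np.array([-u[1],u[0]])/np.linalg.norm(u);print("nx",nx,"hoop depth",(e+d*.182-S[0])@nx,"grip",(e+d*.052-S[0])@nx)
# funnel rim
pts=150+np.array([109,345])/3.3,140+np.array([151,389])/3.3
R=onz("top",[(pts[0][0],221.8),(pts[0][1],221.8),(218.8,pts[1][0]),(218.8,pts[1][1]),(218.8,221.8)],.19)[:,:2]
f=(R[0]+R[1]+R[2]+R[3])/4;f=np.array([(R[2,0]+R[3,0])/2,(R[0,1]+R[1,1])/2]);print("funnel",f,"diam",np.ptp(R[:2,1]),np.ptp(R[2:4,0]),"dist to edge",(f-S[0])@nx)
# scene view
s=cv2.imread("pics/scene0.png")
print("proj scene: funnel",proj("scene",[*f,.19]),"grip",proj("scene",[[*(e+d*.001),.04]]),"shelf", proj("scene",np.c_[S,[.13,.13]]))
st=manip.state();from scipy.spatial.transform import Rotation as Ro
q=st["tool_rot"];M=Ro.from_quat(np.r_[q[1:],q[0]]).as_matrix();print(M.round(3))
c=cv2.resize(s[120:260,260:480],None,fx=3.6,fy=3.6,interpolation=cv2.INTER_CUBIC);cv2.imwrite("pics/scrop.png",c)
```

```text
handle dir [0.9962014  0.08707921] 4.9955983 len 0.1037565509371189 wid 0.0161419515081713
front end [ 0.53355442 -0.10495676] rear [ 0.63691684 -0.09592172] grip [ 0.5853569  -0.10042864] hoop [ 0.71486308 -0.08910835]
shelf len 0.7532955573436375 x-axis yaw 6.458878960998398
nx [0.99365285 0.1124901 ] hoop depth 0.053942119960784754 grip -0.07601548762913897
funnel [0.55035821 0.19266717] diam 0.14256442215245063 0.14461439866942283 dist to edge -0.0778216519013889
proj scene: funnel [[424.86142528 158.73292576]] grip [[288.91165925 193.46459841]] shelf [[488.66181685 199.47020971]
 [129.07143423 234.63573039]]
[[ 0.932  0.361 -0.   ]
 [ 0.361 -0.932  0.002]
 [ 0.    -0.002 -1.   ]]
```

View pics/scrop.png

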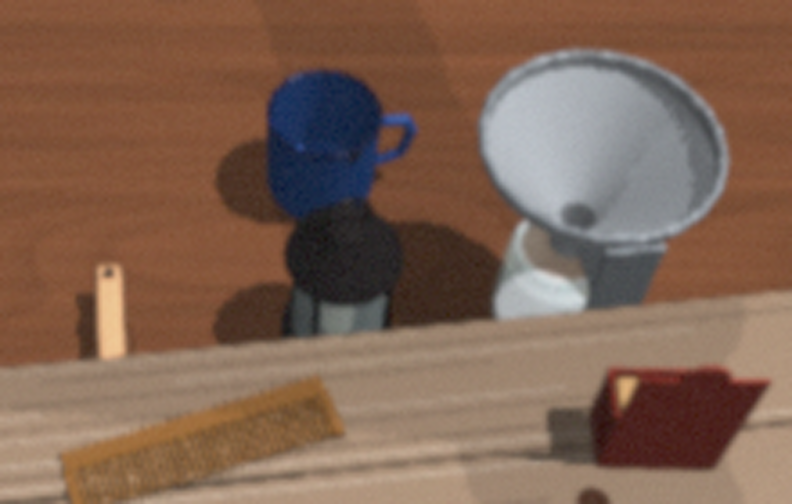

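The scene crop agrees with the top view to about 2 px: the handle end is at (290.6,193.3) against a predicted (288.9,193.5), and the funnel centre at (427.5,160.5) against (424.9,158.7). The measured hoop depth of 54 mm and funnel distance of 78 mm to the edge also match the task. I'll move to a hover above the grip.

>>> {"op": "jog_arm", "data": {
  "targets": [
    [0.034,-0.021,0,3],
    [0.068,-0.042,0,7],
    [0.102,-0.064,0,11],
    [0.136,-0.085,0,15],
    [0.17,-0.106,-0.02,16.2]
  ],
  "fingers": 1
}}

```text
time: 0.52
tool_pos: [0.3438, -0.4204, 0.2053]
tool_rot: [-0.004, 0.999, 0.042, -0.002]
contact_force: [1.1, -0.8, -0.7]
gripper_width: 1.0
```

```bash
cat >> h.py <<'E'
from scipy.spatial.transform import Rotation as Ro
def togo(goal,yaw,st=None):
    st=st or manip.state();q=st["tool_rot"];M=Ro.from_quat(np.r_[q[1:],q[0]]).as_matrix()
    y=np.degrees(np.arctan2(M[1,0],M[0,0]))
    print("t %.2f pos"%st["time"],st["tool_pos"].round(4),"yaw %.2f"%y,"zax",M[:,2].round(4),"shift",(M.T@(np.array(goal)-st["tool_pos"])).round(4),"turn %.2f"%(y-yaw),"F",st["contact_force"].round(1),"w %.3f"%st["gripper_width"])
E
python3 -c "
from h import *
togo([.585,-.1,.15],5)"
```

```text
t 0.52 pos [ 0.3438 -0.4204  0.2053] yaw 4.82 zax [-0.0043  0.0076 -1.    ] shift [ 0.2674 -0.2986  0.0567] turn -0.18 F [ 1.1 -0.8 -0.7] w 1.000
```

>>> {"op": "jog_arm", "data": {
  "targets": [
    [0.026,-0.03,0.006,0],
    [0.053,-0.059,0.012,0],
    [0.08,-0.089,0.018,0],
    [0.106,-0.119,0.024,0],
    [0.133,-0.148,0.03,0]
  ]
}}

```text
time: 0.93
tool_pos: [0.4646, -0.2636, 0.1795]
tool_rot: [-0.0, 0.999, 0.043, -0.0]
contact_force: [1.1, -0.4, 0.5]
gripper_width: 0.994
```

>>> {"op": "jog_arm", "data": {
  "targets": [
    [0.026,-0.03,0.006,0],
    [0.053,-0.059,0.012,0],
    [0.08,-0.089,0.018,0],
    [0.106,-0.119,0.024,0],
    [0.123,-0.145,0.03,0]
  ]
}}

```text
time: 1.35
tool_pos: [0.5752, -0.1079, 0.1494]
tool_rot: [-0.0, 0.999, 0.044, -0.0]
contact_force: [0.1, -0.3, 0.4]
gripper_width: 0.999
```

>>> {"op": "jog_arm", "data": {
  "targets": [
    [0,0,0,0],
    [0,0,0,0]
  ]
}}

```text
time: 1.52
tool_pos: [0.5738, -0.1088, 0.1489]
tool_rot: [-0.0, 0.999, 0.045, -0.001]
contact_force: [0.1, -0.4, 0.6]
gripper_width: 1.003
```

```bash
python3 -c "
from h import *
togo([.585,-.1,.11],5)
c=cams.get_calibration('wrist');np.savez('w1.npz',**{k:np.array(v) for k,v in c.items()})
grab('wrist','w1.png');print(proj('wrist',[[.5336,-.105,.04],[.5853,-.1004,.04],[.637,-.096,.04]],c),np.round(c['cam_to_world'],3).tolist())"
```

```text
t 1.52 pos [ 0.5738 -0.1088  0.1489] yaw 5.17 zax [-2.3e-03  5.0e-04 -1.0e+00] shift [ 0.0121 -0.0077  0.0388] turn 0.17 F [ 0.1 -0.4  0.6] w 1.003
[[307.6970597  219.80362224]
 [307.42199713 170.89669191]
 [307.34152112 117.31194987]] [[0.09, 0.959, 0.267, 0.64], [-0.996, 0.087, 0.023, -0.103], [-0.001, -0.268, 0.963, 0.332], [0.0, 0.0, 0.0, 1.0]]
```

View pics/w1.png

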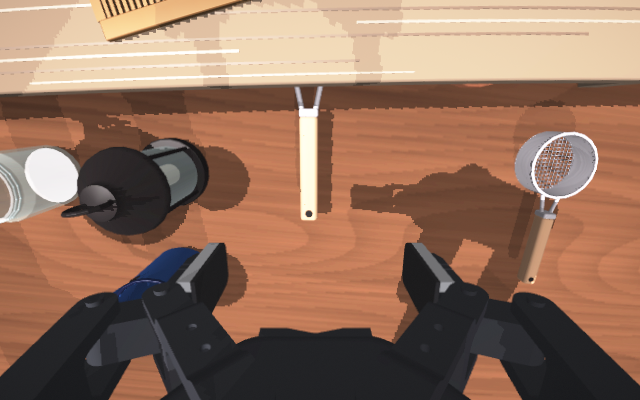

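The wrist view has the handle from (309,219) to (309,116), within 1 px of prediction, and its sides are parallel to the tool's x axis. I'll descend to grip it.

>>> {"op": "jog_arm", "data": {
  "targets": [
    [0.012,-0.007,0.03,0.2],
    [0.012,-0.007,0.06,0.2],
    [0.012,-0.007,0.09,0.2],
    [0.012,-0.007,0.11,0.2],
    [0.012,-0.007,0.12,0.2]
  ]
}}

```text
time: 1.98
tool_pos: [0.5824, -0.1032, 0.0266]
tool_rot: [-0.001, 0.999, 0.041, -0.003]
contact_force: [0.0, 0.1, -1.5]
gripper_width: 0.999
```

>>> {"op": "jog_arm", "data": {
  "targets": [
    [0,0,0.008,0],
    [0,0,0.016,0],
    [0,0,0.016,0]
  ]
}}

```text
time: 2.23
tool_pos: [0.585, -0.103, 0.0137]
tool_rot: [-0.0, 0.999, 0.041, -0.0]
contact_force: [0.4, -0.3, -0.5]
gripper_width: 0.995
```

```bash
python3 -c "
from h import *
togo([.585,-.101,.012],5)"
```

```text
t 2.23 pos [ 0.585  -0.103   0.0137] yaw 4.74 zax [-6.e-04  1.e-04 -1.e+00] shift [ 0.0001 -0.002   0.0017] turn -0.26 F [ 0.4 -0.3 -0.5] w 0.995
```

>>> {"op": "jog_arm", "data": {
  "targets": [
    [0,-0.002,0.001,-0.2],
    [0,-0.002,0.001,-0.2],
    [0,-0.002,0.001,-0.2],
    [0,-0.002,0.001,-0.2],
    [0,-0.002,0.001,-0.2]
  ],
  "fingers": 0
}}

```text
time: 2.65
tool_pos: [0.5857, -0.1005, 0.0139]
tool_rot: [0.0, 0.999, 0.044, 0.001]
contact_force: [0.3, 0.9, -0.4]
gripper_width: 0.299
```

>>> {"op": "jog_arm", "data": {
  "targets": [
    [0,0,0,0],
    [0,0,0,0],
    [0,0,0,0],
    [0,0,0,0],
    [0,0,0,0]
  ]
}}

```text
time: 3.07
tool_pos: [0.5851, -0.1005, 0.0131]
tool_rot: [-0.0, 0.999, 0.043, -0.0]
contact_force: [1.5, 0.3, -0.5]
gripper_width: 0.0
```

The fingers read fully shut, where an 18 mm handle should stop them near 0.21. I'll look.

```bash
python3 -c "
from h import *
togo([.585,-.101,.012],5)
a=grab('wrist','w2.png');b=grab('top','t2.png')
a=a[60:340,160:480];b=cv2.resize(b[150:270,320:480],(373,280),interpolation=cv2.INTER_CUBIC)
cv2.imwrite('pics/c2.png',np.hstack([a,b])[:,:,::-1])"
```

```text
t 3.07 pos [ 0.5851 -0.1005  0.0131] yaw 4.99 zax [-1.e-04  1.e-04 -1.e+00] shift [-0.0002  0.0005  0.0011] turn -0.01 F [ 1.5  0.3 -0.5] w 0.000
```

View pics/c2.png

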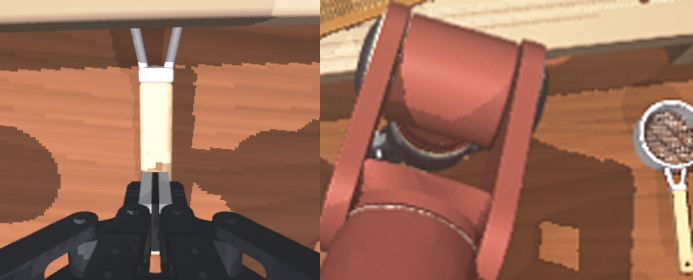

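```bash
python3 -c "
from h import *
a=cv2.imread('pics/w2.png')[210:400,220:410]
cv2.imwrite('pics/c3.png',cv2.resize(a,(600,600),interpolation=cv2.INTER_CUBIC))
for w in ([.585,-.1005,.032],[.585,-.1005,.013],[.585,-.1005,.04],[.5336,-.105,.04]): print(proj('wrist',w))"
```

```text
[[314.56665027 230.95573862]]
[[314.59543437 220.02596169]]
[[314.55266596 236.2674654 ]]
[[314.62324905 313.64171283]]
```

View pics/c3.png

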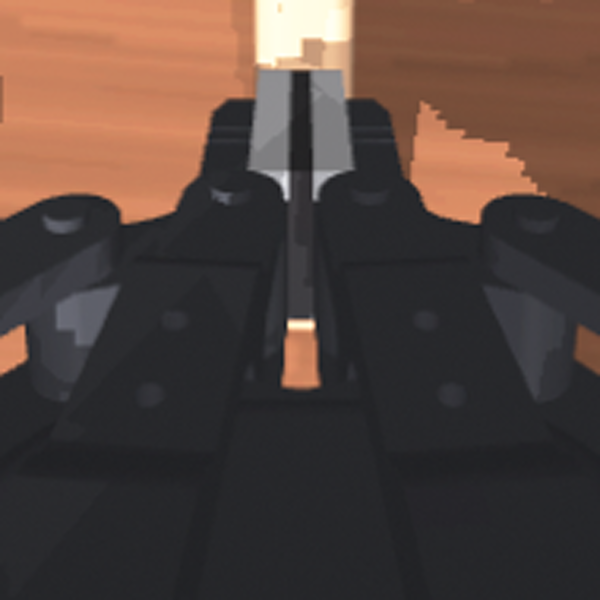

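```bash
python3 -c "
from h import *
c=cams.get_calibration('wrist');print(c['camera_matrix'],c['distortion'])
T=np.array(c['cam_to_world']);st=manip.state();q=st['tool_rot'];M=Ro.from_quat(np.r_[q[1:],q[0]]).as_matrix()
print('cam in tool',(M.T@(T[:3,3]-st['tool_pos'])).round(4));print((M.T@T[:3,:3]).round(3))
# predicted pixel of points in tool frame
for p in ([0.011,.0425,-.013],[.011,-.0425,-.013],[-.011,.0425,-.013],[.011,0,0],[-.011,0,0],[.011,0,-.03],[-.011,0,-.03],[.011,.0425,-.04],[.011,0,-.04]):
    print(p,proj('wrist',st['tool_pos']+M@np.array(p)).round(1))
print(st)"
```

```text
[[295.65236944   0.         314.82241713]
 [  0.         295.65236944 196.63213483]
 [  0.           0.           1.        ]] [-0.0266938  0.         0.         0.         0.       ]
cam in tool [ 0.0663  0.0002 -0.183 ]
[[-0.     0.964  0.266]
 [ 1.     0.     0.   ]
 [ 0.     0.266 -0.964]]
[0.011, 0.0425, -0.013] [[384.8 210. ]]
[0.011, -0.0425, -0.013] [[244.3 210. ]]
[-0.011, 0.0425, -0.013] [[382.6 243.5]]
[0.011, 0, 0] [[314.6 203.8]]
[-0.011, 0, 0] [[314.6 235.4]]
[0.011, 0, -0.03] [[314.5 219.6]]
[-0.011, 0, -0.03] [[314.5 256.1]]
[0.011, 0.0425, -0.04] [[396.7 226.2]]
[0.011, 0, -0.04] [[314.5 226.2]]
{'time': 3.1667, 'joint_pos': array([-2.95343344e-01,  1.54026679e-01,  1.81924271e+00,  7.62752961e-06,
        1.16842185e+00,  1.18844333e+00]), 'joint_vel': array([-0.00012277, -0.00115429, -0.00018536, -0.00080225,  0.00071834,
       -0.0009359 ]), 'joint_efforts': array([ 4.30518776e-03, -3.91975307e+01, -3.24393010e+01,  4.18636446e-04,
        6.02812070e-04,  5.40141265e-08]), 'tool_pos': array([ 0.58515958, -0.10046928,  0.01310411]), 'tool_rot': array([-1.96949629e-05,  9.99053878e-01,  4.34896138e-02, -4.53246889e-05]), 'contact_force': array([-0.08515037, -0.36196759,  0.02443482]), 'ft_torque': array([ 0.00792261, -0.01197206,  0.06453622]), 'gripper_width': -0.002020880836883589}
```

The pads (tips at image rows 232–262) have met in the air above the handle, which runs under them undisturbed. Casting rays through the open tips in the first wrist picture (179 px for 85 mm) gives a depth of about 140 mm. So the real tips stand about 40–45 mm behind the reported TCP, while the camera pose itself fits the handle. I'll reopen, back off 12 mm along the handle to give the shelf more room, and go down in small steps watching the force.

>>> {"op": "jog_arm", "data": {
  "targets": [
    [-0.006,0,0,0],
    [-0.012,0,0,0],
    [-0.012,0,0,0],
    [-0.012,0,0,0],
    [-0.012,0,0,0]
  ],
  "fingers": 1
}}

```text
time: 3.58
tool_pos: [0.5731, -0.1015, 0.0132]
tool_rot: [0.0, 0.999, 0.043, 0.0]
contact_force: [-0.1, -0.2, 0.3]
gripper_width: 0.706
```

>>> {"op": "jog_arm", "data": {
  "targets": [
    [0,0,0,0],
    [0,0,0,0],
    [0,0,0.004,0],
    [0,0,0.008,0],
    [0,0,0.008,0]
  ]
}}

```text
time: 4.0
tool_pos: [0.5724, -0.1012, 0.0038]
tool_rot: [-0.0, 0.999, 0.044, -0.001]
contact_force: [-0.9, -0.1, -0.6]
gripper_width: 1.001
```

```bash
python3 -c "
from h import *
togo([.573,-.1015,.0],5)
a=grab('wrist','w3.png');s=grab('scene','s3.png')
st=manip.state()
print('scene proj of TCP, TCP+45mm',proj('scene',[st['tool_pos'],st['tool_pos']+[0,0,.045]]).round(1))
s=cv2.resize(s[110:250,240:420],(411,320),interpolation=cv2.INTER_CUBIC);a=a[80:400,120:510]
cv2.imwrite('pics/c4.png',np.hstack([a,s])[:,:,::-1])"
```

```text
t 4.00 pos [ 0.5724 -0.1012  0.0038] yaw 4.99 zax [-1.9e-03  6.0e-04 -1.0e+00] shift [0.0006 0.0003 0.0038] turn -0.01 F [-0.9 -0.1 -0.6] w 1.001
scene proj of TCP, TCP+45mm [[290.7 214.4]
 [289.1 204.5]]
```

View pics/c4.png

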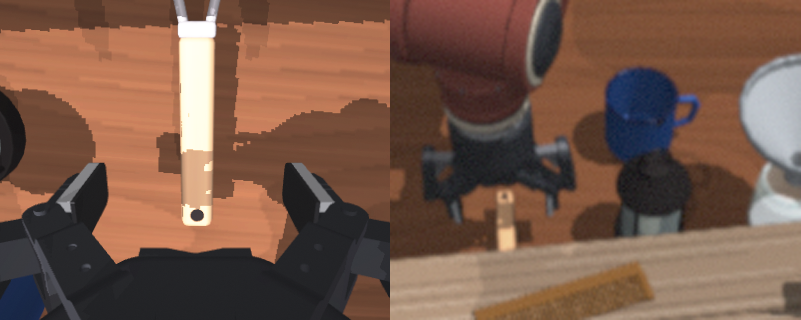

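```bash
python3 -c "
from h import *
print(tri('scene',(310.9,203),'wrist',(225,245)),tri('scene',(268.9,206),'wrist',(403,245)))
for u in [(314.6,232),(314.6,262)]:
  for x in (.008,.011,.014):
    c=cams.get_calibration('wrist');st=manip.state();o,v=ray('wrist',[u]);q=st['tool_rot'];M=Ro.from_quat(np.r_[q[1:],q[0]]).as_matrix()
    o=M.T@(o-st['tool_pos']);v=M.T@v[0];print(u,x,(o+v*(x-o[0])/v[0]).round(4))"
```

```text
(array([ 0.56360151, -0.05127266,  0.03795591]), np.float64(0.004527890078082802)) (array([ 0.57767936, -0.14783553,  0.04840732]), np.float64(0.0033979719091986422))
(314.6, 232) 0.008 [ 0.008   0.0001 -0.0405]
(314.6, 232) 0.011 [ 0.011   0.0001 -0.0478]
(314.6, 232) 0.014 [ 0.014   0.0001 -0.0552]
(314.6, 262) 0.008 [ 0.008   0.0001 -0.0729]
(314.6, 262) 0.011 [ 0.011   0.0001 -0.0786]
(314.6, 262) 0.014 [ 0.014   0.0001 -0.0843]
```

Triangulated, the open tips are at about z 0.04–0.05 while the TCP reads 0.004, which confirms the offset. The scene view (right half) also shows the tips above the handle. I'll step down to a reported z of about −0.024, checking the force.

>>> {"op": "jog_arm", "data": {
  "targets": [
    [0,0,0.004,0],
    [0,0,0.008,0],
    [0,0,0.012,0],
    [0,0,0.016,0],
    [0,0,0.016,0]
  ]
}}

```text
time: 4.52
tool_pos: [0.5723, -0.1012, -0.0122]
tool_rot: [-0.0, 0.999, 0.043, -0.001]
contact_force: [-0.0, 1.1, -0.1]
gripper_width: 1.001
```

>>> {"op": "jog_arm", "data": {
  "targets": [
    [0,0,0.004,0],
    [0,0,0.008,0],
    [0,0,0.011,0],
    [0,0,0.011,0]
  ]
}}

```text
time: 4.85
tool_pos: [0.5725, -0.1013, -0.0228]
tool_rot: [-0.0, 0.999, 0.044, -0.001]
contact_force: [-0.6, -0.6, -0.5]
gripper_width: 1.001
```

No contact, and the reading is below bench level, so the offset is real. Closing.

>>> {"op": "jog_arm", "data": {
  "targets": [
    [0,0,0,0],
    [0,0,0,0],
    [0,0,0,0],
    [0,0,0,0],
    [0,0,0,0]
  ],
  "fingers": 0
}}

```text
time: 5.27
tool_pos: [0.5734, -0.1015, -0.0216]
tool_rot: [0.0, 0.999, 0.044, 0.0]
contact_force: [-0.4, 0.9, 0.1]
gripper_width: 0.303
```

>>> {"op": "jog_arm", "data": {
  "targets": [
    [0,0,0,0],
    [0,0,0,0],
    [0,0,0,0],
    [0,0,0,0],
    [0,0,0,0]
  ]
}}

```text
time: 5.68
tool_pos: [0.5734, -0.1016, -0.0216]
tool_rot: [0.0, 0.999, 0.043, 0.0]
contact_force: [-0.6, 0.0, 0.9]
gripper_width: 0.196
```

```bash
python3 -c "
from h import *
togo([.573,-.1015,-.024],5)
a=grab('wrist','w4.png');a=a[60:400,120:510]
cv2.imwrite('pics/c5.png',a[:,:,::-1])"
```

```text
t 5.68 pos [ 0.5734 -0.1016 -0.0216] yaw 4.98 zax [ 3.e-04 -2.e-04 -1.e+00] shift [-0.0004 -0.0001  0.0024] turn -0.02 F [-0.6  0.   0.9] w 0.196
```

View pics/c5.png

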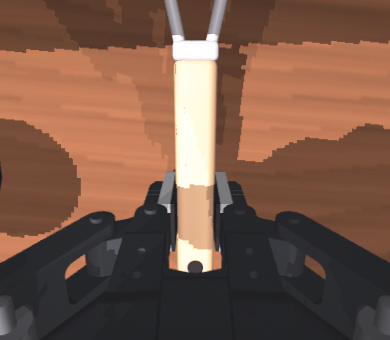

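The handle is gripped: the opening is 0.196 (about 17 mm) and the pads straddle it at (175–215, 175–250) in the crop. I'll lift it clear and check.

>>> {"op": "jog_arm", "data": {
  "targets": [
    [0,0,-0.003,0],
    [0,0,-0.008,0],
    [0,0,-0.013,0],
    [0,0,-0.015,0],
    [0,0,-0.015,0]
  ]
}}

```text
time: 6.15
tool_pos: [0.5738, -0.1017, -0.0059]
tool_rot: [0.0, 0.999, 0.044, 0.001]
contact_force: [0.5, 0.3, -1.5]
gripper_width: 0.196
```

```bash
python3 -c "
from h import *
togo([.433,-.113,-.0066],5);print(manip.state()['ft_torque'])
a=grab('wrist','w5.png');b=cv2.imread('pics/w4.png')
cv2.imwrite('pics/c6.png',np.hstack([b[60:400,200:440],a[60:400,200:440,::-1]]))"
```

```text
t 6.15 pos [ 0.5738 -0.1017 -0.0059] yaw 4.99 zax [ 1.4e-03 -4.0e-04 -1.0e+00] shift [-0.1413 -0.001   0.0005] turn -0.01 F [ 0.5  0.3 -1.5] w 0.196
[0.01741862 0.15995096 0.04009705]
```

View pics/c6.png

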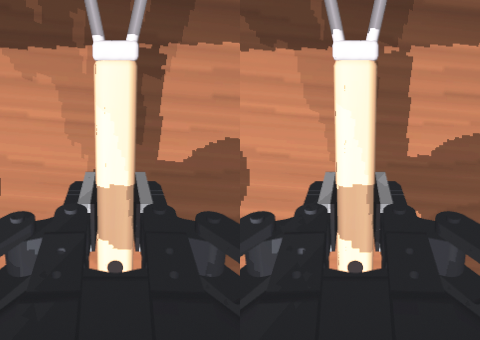

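Before and after the lift, the handle sits identically between the pads (ferrule at row 50 in both), and the load reads 1.5 N. There is no slip. Drawing out.

>>> {"op": "jog_arm", "data": {
  "targets": [
    [-0.01,0,0,0],
    [-0.03,0,0,0],
    [-0.05,0,0,0],
    [-0.07,0,0,0],
    [-0.085,0,0,0]
  ]
}}

```text
time: 6.62
tool_pos: [0.4858, -0.1085, -0.0078]
tool_rot: [-0.0, 0.999, 0.044, -0.001]
contact_force: [-0.4, -0.2, -1.5]
gripper_width: 0.197
```

>>> {"op": "jog_arm", "data": {
  "targets": [
    [-0.02,0,0,0],
    [-0.04,0,0,0],
    [-0.052,0,0,0],
    [-0.055,0,0,0],
    [-0.055,0,0,0]
  ]
}}

```text
time: 7.03
tool_pos: [0.4326, -0.1135, -0.0073]
tool_rot: [-0.0, 0.999, 0.043, -0.0]
contact_force: [0.6, -0.5, -0.7]
gripper_width: 0.194
```

>>> {"op": "jog_arm", "data": {
  "targets": [
    [0,0,-0.015,0],
    [0,0,-0.045,0],
    [0,0,-0.075,0],
    [0,0,-0.105,0],
    [0,0,-0.135,0]
  ]
}}

```text
time: 7.45
tool_pos: [0.4343, -0.1136, 0.1298]
tool_rot: [0.0, 0.999, 0.044, 0.0]
contact_force: [0.1, 0.0, -1.3]
gripper_width: 0.196
```

>>> {"op": "jog_arm", "data": {
  "targets": [
    [0,0,-0.03,0],
    [0,0,-0.06,0],
    [0,0,-0.075,0],
    [0,0,-0.08,0],
    [0,0,-0.08,0]
  ]
}}

```text
time: 7.87
tool_pos: [0.4351, -0.114, 0.2099]
tool_rot: [0.001, 0.999, 0.044, 0.002]
contact_force: [0.1, -0.9, -1.7]
gripper_width: 0.196
```

```bash
python3 -c "
from h import *
togo([.409,.180,.203],5)"
```

```text
t 7.87 pos [ 0.4351 -0.114   0.2099] yaw 5.01 zax [ 0.0032 -0.0013 -1.    ] shift [-0.0003 -0.2952  0.0065] turn 0.01 F [ 0.1 -0.9 -1.7] w 0.196
```

>>> {"op": "jog_arm", "data": {
  "targets": [
    [0,-0.008,0,0],
    [0,-0.028,0,0],
    [0,-0.05,0,0],
    [0,-0.075,0,0],
    [0,-0.1,0,0]
  ]
}}

```text
time: 8.28
tool_pos: [0.4236, -0.0124, 0.2053]
tool_rot: [-0.001, 0.999, 0.043, -0.002]
contact_force: [0.0, 0.6, -1.6]
gripper_width: 0.193
```

>>> {"op": "jog_arm", "data": {
  "targets": [
    [0,-0.025,0,0],
    [0,-0.05,0,0],
    [0,-0.075,0,0],
    [0,-0.1,0,0],
    [0,-0.12,0,0]
  ]
}}

```text
time: 8.7
tool_pos: [0.4128, 0.1076, 0.2054]
tool_rot: [-0.0, 0.999, 0.044, -0.002]
contact_force: [-0.4, -0.1, -1.4]
gripper_width: 0.195
```

>>> {"op": "jog_arm", "data": {
  "targets": [
    [0,-0.025,0,0],
    [0,-0.045,0,0],
    [0,-0.06,0,0],
    [0,-0.07,0,0],
    [0,-0.075,0,0]
  ]
}}

```text
time: 9.12
tool_pos: [0.4067, 0.1814, 0.206]
tool_rot: [0.0, 0.999, 0.044, -0.002]
contact_force: [-0.2, 0.1, -1.4]
gripper_width: 0.196
```

>>> {"op": "jog_arm", "data": {
  "targets": [
    [0,0,0.005,0],
    [0,0,0.008,0],
    [0,0,0.008,0],
    [0,0,0.008,0]
  ]
}}

```text
time: 9.45
tool_pos: [0.4079, 0.1794, 0.1994]
tool_rot: [0.0, 0.999, 0.043, -0.001]
contact_force: [-0.4, -0.7, -0.8]
gripper_width: 0.196
```

```bash
python3 -c "
from h import *
togo([.409,.180,.186],5)
a=grab('wrist','w6.png');t=grab('top','t6.png');s=grab('scene','s6.png')
st=manip.state();z=st['tool_pos'][2]+.0216;h=st['tool_pos'][:2]+[.1415,.0125]
print('lower edge z',z,'hoop',h)
print('top proj hoop rim ctr',proj('top',[[*h,z+.04],[.55,.193,.19]]).round(1),'scene',proj('scene',[[*h,z+.04],[.55,.193,.19]]).round(1),'wrist',proj('wrist',[[*h,z+.04],[.55,.193,.19]]).round(1))
f=lambda i,w:cv2.resize(i,(w,290),interpolation=cv2.INTER_CUBIC)
c=np.vstack([np.hstack([f(t[165:285,150:300],362),f(s[110:230,350:500],362)]),f(a[20:260,160:460],724)[:, :]])
cv2.imwrite('pics/c7.png',c[:,:,::-1]);print(c.shape)"
```

```text
t 9.45 pos [0.4079 0.1794 0.1994] yaw 4.91 zax [-1.2e-03 -5.0e-04 -1.0e+00] shift [ 0.0012 -0.0005  0.0134] turn -0.09 F [-0.4 -0.7 -0.8] w 0.196
lower edge z 0.2219398377696973 hoop [0.54986935 0.19224593]
top proj hoop rim ctr [[208.8 213.8]
 [218.5 221.3]] scene [[432.6 134.5]
 [425.  158.6]] wrist [[ 313.3 -114.7]
 [ 312.6  -21.8]]
(580, 724, 3)
```

View pics/c7.png

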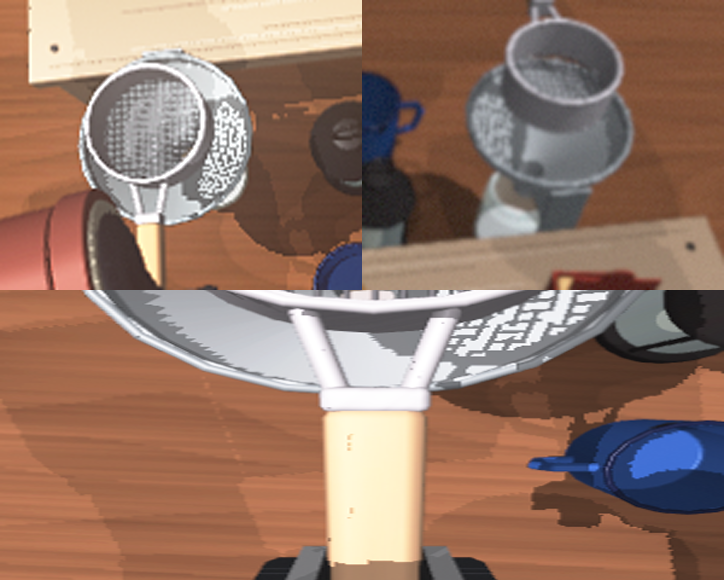

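The three views show the sieve held over the funnel. In the top view the hoop rim's centre is at about (211.5,216.1) and the funnel's at (218.8,222.3). In the scene view they are at (433.5,134) and (427.9,161.5). I'll refine these by ellipse fits to edge points, triangulate the hoop against the funnel, and check for slip against the picture from the grip.

```bash
cat > m.py <<'E'
from h import *
def ell(img,c,r0,r1,sgn,skip=()):
    g=cv2.GaussianBlur(cv2.cvtColor(img,cv2.COLOR_BGR2GRAY).astype(np.float32),(0,0),.7);P=[]
    a=np.radians(np.arange(0,360,4.));rs=np.arange(0,1.001,.01)
    for t in a:
        d=np.degrees(t)
        if any(lo<=d<=hi for lo,hi in skip):continue
        r=r0+(r1-r0)*rs;x=(c[0]+r*np.cos(t)).astype(np.float32)[None];y=(c[1]+r*np.sin(t)).astype(np.float32)[None]
        v=cv2.remap(g,x,y,cv2.INTER_LINEAR).ravel();dv=sgn*np.gradient(v);k=dv.argmax();P.append((x[0,k],y[0,k]))
    P=np.array(P,np.float32)
    for _ in range(6):
        e=cv2.fitEllipseDirect(P);(cx,cy),(A,B),th=e;th=np.radians(th);q=P-[cx,cy]
        u=q@[np.cos(th),np.sin(th)];w=q@[-np.sin(th),np.cos(th)];res=abs(np.hypot(u/(A/2),w/(B/2))-1)*A/2
        P=P[res<max(1.0,2*np.median(res))]
    print("ell ctr %.1f %.1f axes %.1f %.1f n=%d med res %.2f"%(cx,cy,A,B,len(P),np.median(res)));return (cx,cy)
def rep(tn,sn):
    t=cv2.imread("pics/"+tn);s=cv2.imread("pics/"+sn)
    ht=ell(t,(211.5,216.1),22,30,-1,[(60,120)]);hs=ell(s,(433.5,134),18,30,-1,[(20,160),(230,290)])
    return ht,hs
E
python3 - <<'E'
from m import *
t0=cv2.imread("pics/top0.png");s0=cv2.imread("pics/scene0.png")
ft=ell(t0,(218.8,222),31,40,-1,[(240,290)]);fs=ell(s0,(427.5,160.5),20,40,-1,[(30,150)])
F=tri("top",ft,"scene",fs);print("funnel",F)
ht,hs=rep("t6.png","s6.png");H=tri("top",ht,"scene",hs);print("hoop rim",H);print("rel",H[0]-F[0])
print("eyeball",tri("top",(211.5,216.1),"scene",(433.5,134))[0],tri("top",(218.8,222.2),"scene",(427.7,161))[0])
a,b=[cv2.cvtColor(cv2.imread("pics/"+n),cv2.COLOR_BGR2GRAY) for n in("w4.png","w6.png")]
tm=a[80:135,285:345]  # ferrule area
for n in("w5.png","w6.png"):
    b=cv2.cvtColor(cv2.imread("pics/"+n),cv2.COLOR_BGR2GRAY);T=a[98:125,290:340];R=cv2.matchTemplate(b[85:215,275:355],T,cv2.TM_CCOEFF_NORMED);_,v,_,l=cv2.minMaxLoc(R);print(n,"shift",l[0]+275-290,l[1]+85-98,v)
E
```

```text
ell ctr 217.8 222.2 axes 69.1 73.3 n=60 med res 0.13
ell ctr 428.0 161.0 axes 44.6 70.3 n=37 med res 0.26
funnel (array([0.55006678, 0.19869882, 0.18176027]), np.float64(0.004639691879016461))
ell ctr 209.5 215.5 axes 48.6 51.6 n=65 med res 0.12
ell ctr 433.8 135.3 axes 37.2 49.6 n=39 med res 0.20
hoop rim (array([0.54791473, 0.19411131, 0.25726895]), np.float64(0.003842451777290679))
rel [-0.00215205 -0.00458752  0.07550867]
eyeball [0.54670233 0.19149052 0.25931149] [0.55006171 0.19744144 0.18173662]
w5.png shift 0 0 0.9954339861869812
w6.png shift 0 1 0.7974544167518616
```

No slip shows in the wrist view. Relative to the funnel, the hoop is about 2 mm short in x and 3 mm short in y. Lower-edge height is about 32 mm by kinematics and about 35 mm by stereo. I'll correct in x and y, come down 12 mm, and re-measure.

>>> {"op": "jog_arm", "data": {
  "targets": [
    [0.002,-0.003,0.003,0],
    [0.002,-0.003,0.007,0],
    [0.002,-0.003,0.011,0],
    [0.002,-0.003,0.012,0],
    [0.002,-0.003,0.012,0]
  ]
}}

```text
time: 10.02
tool_pos: [0.4094, 0.1833, 0.1873]
tool_rot: [0.0, 0.999, 0.044, -0.001]
contact_force: [-0.2, -0.1, -1.5]
gripper_width: 0.198
```

>>> {"op": "jog_arm", "data": {
  "targets": [
    [0,0,0,0],
    [0,0,0,0],
    [0,0,0,0],
    [0,0,0,0]
  ]
}}

```text
time: 10.35
tool_pos: [0.41, 0.1834, 0.1884]
tool_rot: [-0.0, 0.999, 0.043, 0.0]
contact_force: [0.3, -0.3, -1.4]
gripper_width: 0.196
```

Run:
```python
from m import *
togo([.411,.183,.186],5)
grab("top","t7.png");grab("scene","s7.png");grab("wrist","w7.png")
t0=cv2.imread("pics/top0.png");s0=cv2.imread("pics/scene0.png")
ft=ell(t0,(218.8,222),31,40,-1,[(240,290)]);fs=ell(s0,(427.5,160.5),20,40,-1,[(30,150)])
ht,hs=rep("t7.png","s7.png");F=tri("top",ft,"scene",fs);H=tri("top",ht,"scene",hs);print(F,H,"rel",H[0]-F[0])
z=manip.state()["tool_pos"][2]+.022+.04
for zz in(z,z+.002):
  print("z",zz,"top rel",(onz("top",[ht],zz)-onz("top",[ft],.19)).round(4),"scene rel",(onz("scene",[hs],zz)-onz("scene",[fs],.19)).round(4))
# handle edges along rows at centre column
for n in("w4","w5","w6","w7"):
    g=cv2.imread(f"pics/{n}.png").astype(float)[:,308:322].mean(1)
    d=abs(np.gradient(g.mean(1)))
    out=[]
    for lo,hi in((98,106),(116,124),(324,345)):
        k=np.arange(lo,hi);w=d[lo:hi]**2;out.append(round((k*w).sum()/w.sum(),2))
    print(n,out)
```

```text
t 10.35 pos [0.41   0.1834 0.1884] yaw 4.99 zax [ 4.e-04  1.e-04 -1.e+00] shift [0.001  0.0005 0.0024] turn -0.01 F [ 0.3 -0.3 -1.4] w 0.196
ell ctr 217.8 222.2 axes 69.1 73.3 n=60 med res 0.13
ell ctr 428.0 161.0 axes 44.6 70.3 n=37 med res 0.26
ell ctr 209.1 215.8 axes 48.0 50.9 n=58 med res 0.17
ell ctr 435.0 131.1 axes 32.7 52.6 n=20 med res 0.30
(array([0.55006678, 0.19869882, 0.18176027]), np.float64(0.004639691879016461)) (array([0.54581383, 0.19339789, 0.26641652]), np.float64(0.006269651823846845)) rel [-0.00425295 -0.00530094  0.08465624]
z 0.25027666360791123 top rel [[0.0005 0.0007 0.0603]] scene rel [[-0.027   0.0049  0.0603]]
z 0.25227666360791123 top rel [[0.0001 0.0002 0.0623]] scene rel [[-0.025   0.0041  0.0623]]
w4 [np.float64(100.07), np.float64(119.09), np.float64(331.2)]
w5 [np.float64(100.02), np.float64(118.45), np.float64(331.22)]
w6 [np.float64(100.23), np.float64(118.37), np.float64(330.42)]
w7 [np.float64(100.59), np.float64(118.37), np.float64(330.43)]
```

The scene fit used a stale starting centre (20 inliers), so I'm discarding it. The wrist view shows the handle unmoved in the grip, within 0.6–0.8 px at both ends, so it is level. The top view puts the hoop within 1 mm of centre. I'll come down the last 2.5 mm and check both views.

>>> {"op": "jog_arm", "data": {
  "targets": [
    [0,0,0.0015,0],
    [0,0,0.0025,0],
    [0,0,0.0025,0],
    [0,0,0.0025,0],
    [0,0,0.0025,0]
  ]
}}

```text
time: 10.92
tool_pos: [0.4098, 0.1834, 0.1856]
tool_rot: [0.0, 0.999, 0.044, -0.0]
contact_force: [-0.4, 0.7, -2.3]
gripper_width: 0.2
```

Run:
```python
from m import *
togo([.410,.1834,.1855],5)
zs=[];t=grab("top","t8.png");s=grab("scene","s8.png");zs=manip.state()["tool_pos"]
t0=cv2.imread("pics/top0.png");s0=cv2.imread("pics/scene0.png")
ft=ell(t0,(218.8,222),31,40,-1,[(240,290)]);fs=ell(s0,(427.5,160.5),20,40,-1,[(30,150)])
z=zs[2]+.062;p=proj("scene",[.552,.196,z])[0]+[1.5,1];print("scene start",p)
tt=t[:,:,::-1].copy();ss=s[:,:,::-1].copy()
ht=ell(tt,(210,217),22,30,-1,[(60,120)]);hs=ell(ss,tuple(p),16,29,-1,[(20,160),(230,290)])
print("tri rel",tri("top",ht,"scene",hs)[0]-tri("top",ft,"scene",fs)[0])
print("top rel",(onz("top",[ht],z)-onz("top",[ft],.19)).round(4),"scene rel",(onz("scene",[hs],z)-onz("scene",[fs],.19)).round(4))
f=lambda i:cv2.resize(i,(400,400),interpolation=cv2.INTER_CUBIC)
cv2.imwrite("pics/c8.png",np.hstack([f(tt[170:280,160:270]),f(ss[100:210,375:485])]))
```

```text
t 10.92 pos [0.4098 0.1834 0.1856] yaw 4.99 zax [-1.e-04 -0.e+00 -1.e+00] shift [ 0.0002 -0.      0.0001] turn -0.01 F [-0.4  0.7 -2.3] w 0.200
ell ctr 217.8 222.2 axes 69.1 73.3 n=60 med res 0.13
ell ctr 428.0 161.0 axes 44.6 70.3 n=37 med res 0.26
scene start [434.47676705 141.39537182]
ell ctr 209.4 216.1 axes 47.8 50.7 n=65 med res 0.15
ell ctr 434.1 140.5 axes 34.8 48.9 n=39 med res 0.12
tri rel [-0.00053795 -0.00101545  0.06259536]
top rel [[0.0004 0.0009 0.0577]] scene rel [[-0.0042 -0.0001  0.0577]]
```

View pics/c8.png

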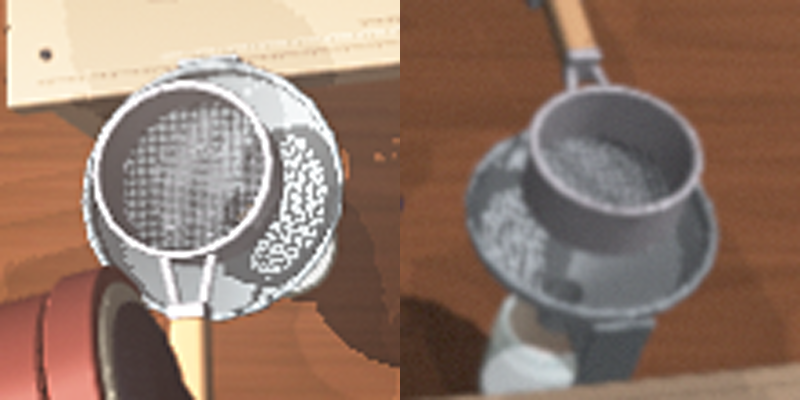

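```bash
sed -i 's/;return (cx,cy)/;return P/' m.py
python3 - <<'E'
from m import *
def circ(n,P,z):
    X=onz(n,P,z)[:,:2];A=np.c_[2*X,np.ones(len(X))];s=np.linalg.lstsq(A,(X**2).sum(1),rcond=None)[0];return s[:2],np.sqrt(s[2]+s[:2]@s[:2])
R=lambda n:cv2.imread("pics/"+n)
ft=ell(R("top0.png"),(218.8,222),31,40,-1,[(240,290)]);fs=ell(R("scene0.png"),(427.5,160.5),20,40,-1,[(30,150)])
ht=ell(R("t8.png"),(210,217),22,30,-1,[(60,120)]);hs=ell(R("s8.png"),(434.5,141.4),16,29,-1,[(20,160),(230,290)])
a,b=circ("top",ft,.19),circ("scene",fs,.19);print("funnel",a,b)
for g in(.0155,.0175,.0195,.0215,.0235):
    p,q=circ("top",ht,.23+g),circ("scene",hs,.23+g);print(g,"top",((p[0]-a[0])*1e3).round(1),"r",p[1].round(4),"scene",((q[0]-b[0])*1e3).round(1),"r",q[1].round(4))
E
```

```text
ell ctr 217.8 222.2 axes 69.1 73.3 n=60 med res 0.13
ell ctr 428.0 161.0 axes 44.6 70.3 n=37 med res 0.26
ell ctr 209.4 216.1 axes 47.8 50.7 n=65 med res 0.15
ell ctr 434.0 140.5 axes 35.0 48.8 n=39 med res 0.12
funnel (array([0.54947606, 0.19448369]), np.float64(0.0710834002882223)) (array([0.55999098, 0.19851675]), np.float64(0.06945907440731629))
0.0155 top [0.1 1.3] r 0.0462 scene [-12.    0.7] r 0.0471
0.0175 top [-0.3  0.7] r 0.0461 scene [-10.2  -0.1] r 0.0469
0.0195 top [-0.7  0.2] r 0.0459 scene [-8.3 -0.9] r 0.0467
0.0215 top [-1.1 -0.4] r 0.0458 scene [-6.4 -1.7] r 0.0466
0.0235 top [-1.5 -1. ] r 0.0457 scene [-4.6 -2.5] r 0.0464
```

Run:
```python
from h import *
a=np.linspace(0,2*np.pi,361)
def ext(n,c,r,z):
    p=proj(n,np.c_[c[0]+r*np.cos(a),c[1]+r*np.sin(a),0*a+z]);return np.r_[p.min(0),p.max(0)].round(1)
print("pred funnel l,t,r,b scene",ext("scene",(.5495,.1945),.07,.19),"top",ext("top",(.5495,.1945),.07,.19))
for g in(.0155,.0175,.0195,.0215):print("pred hoop gap",g,"scene",ext("scene",(.5495,.1945),.045,.23+g),"top",ext("top",(.5495,.1945),.045,.23+g))
# measured extremes: vertical/horizontal gradient profiles
def prof(fn,u=None,v=None):
    g=cv2.cvtColor(cv2.imread("pics/"+fn),cv2.COLOR_BGR2GRAY).astype(float)
    return g[v[0]:v[1],u-2:u+3].mean(1) if isinstance(u,int) else g[v-2:v+3,u[0]:u[1]].mean(0)
print("funnel far 128..140",prof("scene0.png",424,(128,142)).round());print("funnel near 178..194",prof("scene0.png",428,(178,194)).round())
print("hoop far 118..130",prof("s8.png",434,(118,130)).round());print("hoop near 150..166",prof("s8.png",434,(150,168)).round())
```

```text
pred funnel l,t,r,b scene [392.  133.8 459.6 185.7] top [182.7 187.3 253.  257.1]
pred hoop gap 0.0155 scene [408.7 123.8 454.9 157.8] top [185.9 192.2 234.3 240.1]
pred hoop gap 0.0175 scene [408.9 123.1 455.2 157.2] top [185.6 191.9 234.  240. ]
pred hoop gap 0.0195 scene [409.1 122.4 455.5 156.5] top [185.2 191.7 233.8 239.8]
pred hoop gap 0.0215 scene [409.3 121.6 455.8 155.8] top [184.9 191.4 233.6 239.6]
funnel far 128..140 [ 92.  91.  92.  89.  92. 108. 126. 122. 101. 100. 125. 156. 169. 172.]
funnel near 178..194 [126. 127. 130. 136. 142. 145. 146. 152. 139. 106.  93. 103.  97.  80.
  71.  74.]
hoop far 118..130 [ 88.  88.  89.  91. 101. 134. 172. 132.  94.  89.  87.  87.]
hoop near 150..166 [128. 131. 130. 125. 117. 121. 139. 154. 139. 103.  89.  89.  90.  91.
  92.  93.  93.  94.]
```

Comparing rim extremes in the scene view avoids the weak half-arc fit. The funnel's midline is at row 159.9 against a predicted 159.8. The hoop's is at row 140.6, which means a gap of about 16 mm, against 17.6 mm by kinematics. Centring is within about 1 mm in both views, so I'm handing in.

```bash
python3 -c "
from h import *
togo([.410,.1834,.1855],5);print(manip.job_done())"
```

```text
t 11.02 pos [0.4099 0.1834 0.1857] yaw 4.99 zax [ 0. -0. -1.] shift [0.0001 0.     0.0002] turn -0.01 F [ 0.3  0.  -1.2] w 0.199
the job is handed in; nothing more can be done
None
```

The sieve is held level and still over the funnel, and I handed the job in at 11.0 s. I gripped the larger sieve by its handle, lifted it 15 mm, and drew it straight out from under the shelf. I then carried it over at about 230 mm and lowered it above the funnel's mouth.

**Grasp:** The first grip closed on air above the handle. The real fingertips stood roughly 35–45 mm short of the reported tool point, as the wrist and scene pictures showed. I reopened, stepped down while watching the force, and gripped again 142 mm from the hoop's axis, 12 mm further out along the handle than its middle. The opening then read 0.196 (about 17 mm).

**Last checks:**
- **Level and grip:** The handle had not shifted in the grip by more than about 0.8 px since the grasp, as of the last wrist picture, taken before the final 2.5 mm of lowering. The tool axis was vertical.
- **Centring:** The hoop was within about 1 mm of the funnel's centre by the top view, and in y by the scene view.
- **Gap above the rim:** It was 17.6 mm by arm travel and about 16 mm by the rim edges in the scene view.
- **Force:** Apart from the sieve's own weight (about 1–2 N), no outside force showed while drawing it out or carrying it.

**Checks that disagreed:** A two-view triangulation of fitted ellipse centres put the gap at about 22.6 mm. A half-arc circle fit in the scene view put the hoop about 10 mm short in x. I judged both unreliable because part of the rim is hidden in that view.

I saw no change in the other things in the pictures, but I did not measure their positions again.

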